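# Bring the glue stick round to the front of the print-bench carousel

## Robot

A 7-joint arm with a two-finger parallel gripper is mounted at the origin on the work surface. World frame = base frame: x ahead of the robot, y to its left, z up, the work surface at z = 0. Lengths are in m, angles in rad, forces in N, time in s.
With the tool pointing down it reaches from about 0.4 to 0.85 m from the base axis. Payload 10.4 kg.
Tool frame: the origin (TCP) lies at the very end of the fingers, on their centre line; the grasp point (between the pads) lies 19 mm behind it; z points along the fingers, y is the line along which they close (so a half turn about z gives the same grasp; the last joint's range is limited). The gripper opens to 87 mm and grips with 3 to 60 N. Pads are 19 mm wide; open, the fingers measure 117 mm over their backs; the gripper's body (75 mm by 190 mm) begins 51 mm behind the grasp point.
Start: joints at [1.219, 0.332, -0.065, 1.46, 0.022, 1.35, -0.088], TCP at [0.202, -0.592, 0.223] pointing down, gripper open.
Joint ranges: [-2.6, 2.6], [-0.5, 2.12], [-1.47, 1.34], [0.16, 2.42], [-1.27, 4.41], [0.06, 2.06], [-2.6, 2.6]. Speed limits (rad/s): [2.22, 2.22, 2.79, 2.79, 3.14, 3.14, 3.14].

## Interface

Orientations are given as a 3x3 rotation matrix whose columns are the frame's x, y, z axes.
In Python, from station import * gives the robot as it stands. The module is installed in compiled form; this text tells all that it offers.
- The arm moves only by the tool servo_tool, never from a script. Its argument "commands" is a list of rows, each a list of 7 numbers: the turn, a rotation vector about the tool's x, y, z scaled (see below), then the shift along the tool's x, y, z scaled (see below), then the opening, from 0 (shut) to 1 (fully open). A call has exactly 10 rows; each row shifts and turns the commanded pose from where the row before left it, along the tool's axes as they then stand; what a row does not reach is not made up. The controller multiplies each number of a shift by 3 cm and each number of a turn by 5 degrees. A row lasts 1/8 s, in which the tool goes at most 62.5 mm and 10.7 degrees, less where a joint would pass 70% of its speed; a pose out of reach is approached as far as the arm can. A call with a number of a shift or a turn outside -1 to 1 is refused whole. A call with a gripper value outside its range is refused whole. The fingers move at their own pace and stop on an object; "squeeze" is the grip in N (left out, the last holds). Time passes only in rows, so rows that do not move let the fingers close, or fill a call up. It gives the time, the measured TCP pose, the force, the opening and the grip force at its end, in the units of the state.
- get_obs(): the state, without advancing time (a new reading comes with each control period).
- snapshot(name): name is "side" or "top" or "wrist"; returns the picture (420x560x3 uint8, red, green, blue); there is no depth.
- camera_model(name): a dict with "fx", "fy", "cx", "cy" (pixels), "rvec" (rotation vector, rad) and "tvec" (3), from world to camera coordinates, as OpenCV has them; the wrist camera has in their place "tool_from_camera" (4x4, takes a point from camera to tool coordinates, whose origin is the TCP and whose axes are the flange's). Camera axes: x right, y down, z forward; pixel columns grow to the right and rows downward; lengths in m; the calibration is good to about 2 mm. The wrist camera is an equidistant fisheye: a pixel r from the principal point sees the ray r / f radians off the axis. A picture is of the moment at which its call begins: read the wrist's pose just before it. camera_model takes no time and is no camera call.
- sign_off(): hands the job in; it is judged then, once.
The state is a dict: "time": time; "joint_positions": joint angles; "joint_velocities": joint speeds; "joint_torque": joint torques, N m; "position": TCP position; "ee_rot": TCP orientation; "contact_force": force on the tool from outside, world axes, zero at the start; "wrist_torque": the same for the moment, N m; "opening": finger opening in m; "grip_force": force on a finger pad.
Only numpy, scipy, OpenCV 4.12 (cv2) and the standard library are available. Lean on these libraries where they do the work, as an engineer would, in place of code of your own. Each camera call takes 0.05 s, during which the arm holds its last target. There are 200 camera calls.

## Task

Turn the carousel by gently pushing the upright tabs on its rim with the fingertips until the glue stick stands at the front, squarely in line with the stand's arrow, and leave it at rest there. Do not pinch or squeeze anything, do not touch or lift the things standing in the carousel, let none of them topple, and leave the other things on the bench alone.

Things in the scene. Friction and masses are not known exactly. Their poses are not given: they have to be found in the camera images.
- stand: Fixed black stand of the carousel on the bench: round foot 170 mm across and 12 mm high, with a column. Its front is marked by an arrow-shaped tongue on the bench, 10 mm high, 24 to 57 mm wide, that reaches out from under the disc and points outward, roughly towards the robot. Origin: bench level, on the carousel's axis; the arrow points along the stand's own -x axis.
- arrow_tip (a point): Tip of the stand's arrow tongue, 190 mm from the carousel's axis, 10 mm above the bench.
- stand_front (a point): The front place of the carousel: the point on the line from the axis to the arrow tip, 62 mm from the axis, at the level of the disc's top (60 mm above the bench), where the centre of a thing standing in the front pocket comes. It does not turn.
- carousel: White disc 184 mm across, 12 mm thick, top 60 mm above the bench, turning endlessly either way about its vertical axis; friction (0.12 N m, 1 N at the tabs) stops it where it is left. Six square pockets, 36 mm inside, walls 10 mm high, centres 62 mm from the axis, every 60 degrees from its own -x axis; one is empty. Origin: on the axis at the disc's top; z up; its axes turn with it.
- tab (a point): Middle of the top edge of one of the six flat upright rim tabs, 113 mm from the axis, at -150 degrees about the carousel's z; the others follow every 60 degrees, midway between pockets. Each is 8 mm thick, stands radially from 86 to 140 mm from the axis, and 48 to 105 mm above the bench. Outside the disc, the gaps between tabs are free down to the stand's tongue or the bench. Turns with the carousel.
- glue_stick: Glue stick, the tallest round thing in the carousel: plain upright cylinder with flat cap, 33 mm across, 66 mm tall, grey foot and cap with white barrel, loose in the pocket on the carousel's -x axis. Origin: centre of its underside; z up.
- jar_a: Low round jar with black lid, 33 mm across, 36 mm tall, brass parts inside, loose in another pocket. Origin: centre of its underside.
- jar_b: A second jar like jar_a, in another pocket. Origin: centre of its underside.
- oil_bottle: Grey round oil bottle, 33 mm across, 34 mm tall, with a thin steel spout up to 64 mm, in another pocket. Origin: centre of its underside.
- brush_cup: Black round cup 33 mm across and 30 mm tall with two thin wooden handles sticking out of its top to 61 mm, in another pocket. Origin: centre of its underside.
- spool: Bystander: small filament spool lying flat, 100 mm across, 38 mm tall. Origin: centre of its underside.
- scraper: Bystander: flat scraper 200 mm long, lying on the bench along its own x axis, handle to -x. Origin: near its middle, on the bench.
- print_part: Bystander: white printed part, 70 x 30 x 12 mm with a 24 mm boss up to 28 mm. Origin: centre of its underside.
Things that resemble listed ones, but are neither listed nor needed, are in the scene too. What is shaped like the jar_a but purple or turquoise is not meant.

How it is judged:
By the outcome, as a careful person would: the job done as asked, in the order asked, and still so for the second after the job is handed in, with the robot touching nothing.
It also fails if it takes over 58 s, if anything falls off the work surface, if the arm or the gripper's body presses on something with over 40 N, if the wrist force passes 120 N, or if a joint passes its speed limit or range.

## Working session

There is one attempt and no reset: what is moved stays moved. The work goes in short steps, Python scripts to look and compute and a tool call to move; the robot and the scene stay as the last step left them, time stands still between calls to the robot, and variables do not carry over. Pictures are saved under pics/ and viewed, at most 10 in all, crops included, and the job is handed in when it is done.

Besides the shell and the picture viewer there is one more tool, called after ">>>" as name(argument=value, ...), one argument or row to a line, values as JSON. servo_tool: Moves the arm, as the interface text tells. Its arguments: {"type":"object","properties":{"commands":{"type":"array","items":{"type":"array","items":{"type":"number","minimum":-1,"maximum":1}}},"squeeze":{"type":"number"}},"required":["commands"]}

```bash
mkdir -p pics; python3 - <<'E'
from station import *
import cv2
o=get_obs()
print(o['time'],o['position'],o['ee_rot'],o['opening'])
for n in ('side','top'):
    cv2.imwrite(f'pics/{n}0.png',snapshot(n)[:,:,::-1]); print(camera_model(n))
E
```

```text
0.0 [ 0.20166452 -0.59115832  0.2217472 ] [[ 9.46446412e-01  3.22860533e-01 -5.15182674e-04]
 [ 3.22860939e-01 -9.46445474e-01  1.33352553e-03]
 [-5.70495461e-05 -1.42844282e-03 -9.99998978e-01]] 0.08700315584956164
{'fx': 478.39444772368597, 'fy': 478.39444772368597, 'cx': 271.85358881637404, 'cy': 205.5761522479618, 'rvec': array([ 2.21823712, -0.33341453,  0.15549452]), 'tvec': array([-0.47477814,  0.14531683,  1.39676638])}
{'fx': 395.8485438676688, 'fy': 395.8485438676688, 'cx': 279.38616272275215, 'cy': 206.70847016397005, 'rvec': array([ 2.17548153, -2.11014079,  0.18664504]), 'tvec': array([-0.02925991,  0.51488915,  0.95813827])}
```

View pics/top0.png

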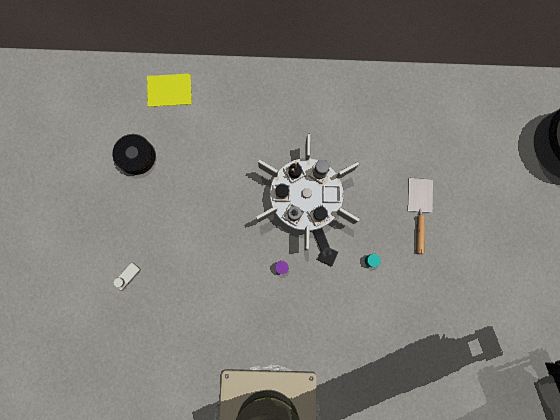

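View pics/side0.png

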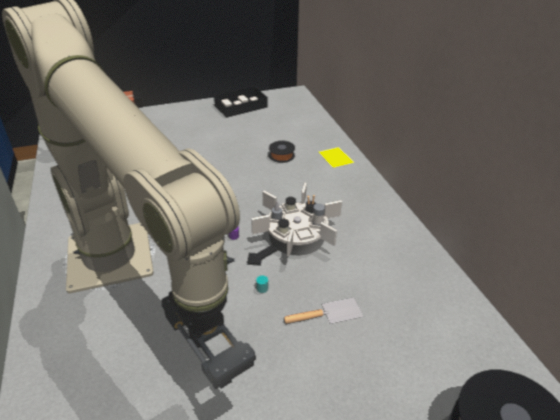

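```bash
cat > h.py <<'E'
from station import *
import numpy as np, cv2
def cam(n):
    m=camera_model(n); K=np.array([[m['fx'],0,m['cx']],[0,m['fy'],m['cy']],[0,0,1.]])
    return K,cv2.Rodrigues(m['rvec'])[0],m['tvec']
def w2p(n,P):
    K,R,t=cam(n); return cv2.projectPoints(np.atleast_2d(np.array(P,float)),cv2.Rodrigues(R)[0],t,K,None)[0][:,0]
def p2w(n,uv,z):
    K,R,t=cam(n); d=R.T@np.linalg.solve(K,[*uv,1]); c=-R.T@t
    return c+d*(z-c[2])/d[2]
def crop(n,x0,y0,w,h,s,f,img=None):
    img=snapshot(n) if img is None else img
    cv2.imwrite(f,cv2.resize(img[y0:y0+h,x0:x0+w,::-1],None,fx=s,fy=s,interpolation=cv2.INTER_CUBIC))
E
python3 - <<'E'
from h import *
crop('top',232,125,150,150,4,'pics/c1.png')
print(p2w('top',(307,193),.06),p2w('top',(327,262),.01),p2w('top',(321,168),.12))
E
```

```text
[ 0.5494097  -0.08124726  0.06      ] [ 0.38156709 -0.13962077  0.01      ] [ 0.59871552 -0.10850389  0.12      ]
```

View pics/c1.png

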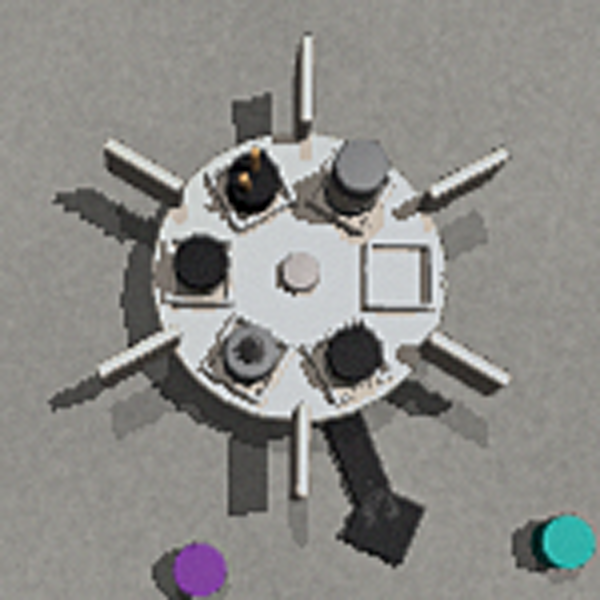

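```bash
python3 - <<'E'
from h import *
from scipy.optimize import least_squares
o=lambda p:(np.array(p,float)+.5)/4-.5+[232,125]
ends=[o(p) for p in [(307,38),(504,154),(505,380),(303,492),(104,373),(109,146)]]
tip,L,Rr=o((405,566)),o((343,534)),o((425,508)); g=o((362,166))
hub=o((298,272))
W=[p2w('top',e,.105)[:2] for e in ends]
def f(p):
    c=p[:2]; r=[]
    for k,w in enumerate(W):
        a=p[2]-k*np.pi/3
        r+=list(w-c-.14*np.array([np.cos(a),np.sin(a)]))
    return r
s=least_squares(f,[.55,-.08,0]);c=s.x[:2]
print('c',c,'tab ang',np.degrees(s.x[2]),np.round(np.array(s.fun)*1e3,1))
for n,p in (('tip',tip),('L',L),('R',Rr)):
    w=p2w('top',p,.01)[:2]-c; print(n,np.hypot(*w),np.degrees(np.arctan2(w[1],w[0])))
w=p2w('top',g,.126)[:2]-c; print('glue',np.hypot(*w),np.degrees(np.arctan2(w[1],w[0])))
# tongue axis from L/R midpoint and perpendicular
l,r=p2w('top',L,.01)[:2],p2w('top',Rr,.01)[:2]; m=(l+r)/2-c;print(np.degrees(np.arctan2(m[1],m[0])),np.hypot(*m),np.hypot(*(l-r)), np.degrees(np.arctan2(*(l-r)))) 
E
```

```text
c [ 0.54792887 -0.07992111] tab ang 0.6355164071996565 [-1.1  0.  -1.5  1.8  1.   3.1  2.9  0.6  0.4 -3.1 -1.8 -2.4]
tip 0.19155216325304864 -157.0119704453375
L 0.16111223279213852 -167.46971012560056
R 0.16431896710863245 -147.87476788739534
glue 0.061842803780651795 -29.533136555049396
-157.5747446537269 0.16034269178735147 0.05546741183233433 -19.061865671070713
```

>>> servo_tool(
  commands=[
    [0,0,0,0.4,-0.24,0,0],
    [0,0,0,0.85,-0.51,0,0],
    [0,0,0,0.85,-0.51,0,0],
    [0,0,0,0.85,-0.51,0,0],
    [0,0,0,0.85,-0.51,0,0],
    [0,0,0,0.85,-0.51,0,0],
    [0,0,0,0.85,-0.51,0,0],
    [0,0,0,0.85,-0.51,0,0],
    [0,0,0,0.85,-0.51,0,0],
    [0,0,0,0.85,-0.51,0,0],
  ],
  squeeze=3,
)

```text
time: 1.4
position: [0.3845, -0.3746, 0.2226]
ee_rot: [[0.946, 0.324, 0.0], [0.324, -0.946, -0.0], [0.0, 0.0, -1.0]]
contact_force: [0.2, -0.7, -0.4]
opening: 0.002
grip_force: 0.0
```

>>> servo_tool(
  commands=[
    [0,0,0,0.85,-0.51,0,0],
    [0,0,0,0.85,-0.51,0,0],
    [0,0,0,0.85,-0.51,0,0],
    [0,0,0,0.85,-0.51,0,0],
    [0,0,0,0.85,-0.51,0,0],
    [0,0,0,0.85,-0.51,0,0],
    [0,0,0,0.85,-0.51,0,0],
    [0,0,0,0.85,-0.51,0,0],
    [0,0,0,0.85,-0.51,0,0],
    [0,0,0,0.85,-0.51,0,0],
  ],
)

```text
time: 2.65
position: [0.5759, -0.1474, 0.2226]
ee_rot: [[0.946, 0.324, -0.0], [0.324, -0.946, -0.0], [-0.0, 0.0, -1.0]]
contact_force: [0.0, 0.2, -0.5]
opening: 0.0003
grip_force: 0.0
```

>>> servo_tool(
  commands=[
    [0,0,0,0.77,-0.46,0,0],
    [0,0,0,0.77,-0.46,0,0],
    [0,0,0,0.77,-0.46,0,0],
    [0,0,0,0.77,-0.46,0,0],
    [0,0,0,0.77,-0.46,0,0],
    [0,0,0,0,0,0.5,0],
    [0,0,0,0,0,0.9,0],
    [0,0,0,0,0,0.9,0],
    [0,0,0,0,0,0.6,0],
    [0,0,0,0,0,0,0],
  ],
)

```text
time: 3.9
position: [0.6614, -0.0471, 0.1341]
ee_rot: [[0.947, 0.323, -0.003], [0.323, -0.947, -0.0], [-0.003, -0.001, -1.0]]
contact_force: [0.1, 0.5, 0.9]
opening: 0.0003
grip_force: 0.0
```

```bash
python3 - <<'E'
from h import *
o=get_obs();print(o['time'],o['position'])
crop('top',200,95,200,150,4,'pics/c2.png')
E
```

```text
3.9 [ 0.66141868 -0.04705418  0.1340532 ]
```

View pics/c2.png

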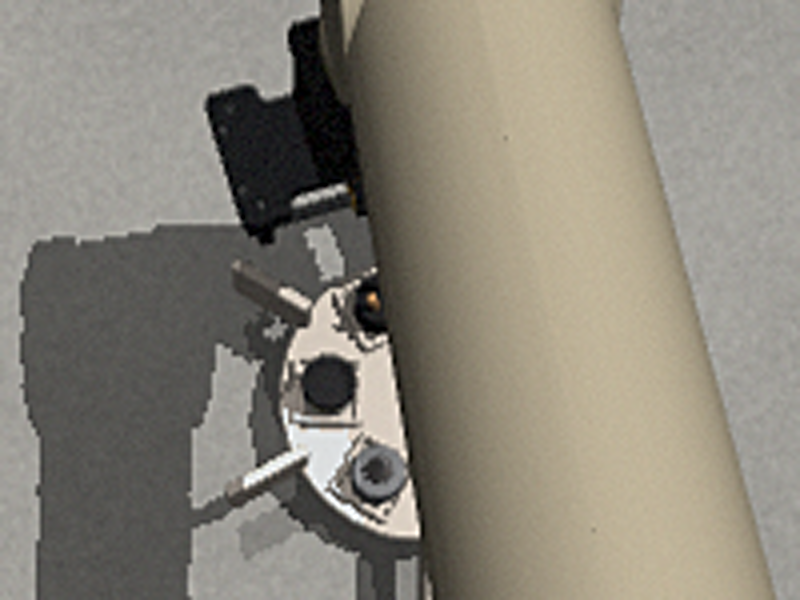

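```bash
cat > plan.py <<'E'
from h import *
def path(c,ths,p0,R,z=None,side=1):
    out=[];p=np.array(p0[:2])
    for t in ths:
        a=np.radians(t);u=np.array([np.cos(a),np.sin(a)]);n=side*np.array([-u[1],u[0]])
        h=.0095*abs(n@R[:2,0])+.015*abs(n@R[:2,1])
        q=c+.117*u+(.004+h)*n
        d=R[:2,:2].T@(q-p)/.03
        d=np.round(d,2); p=p+R[:2,:2]@d*.03; out.append([0,0,0,*d.tolist(),0,0])
    return out,p
E
python3 - <<'E'
from plan import *
o=get_obs();c=np.array([.548,-.080])
ths=[0.6+9,0.6+5]+list(np.arange(1,-116,-4.))+[-117,-118,-119]
r,p=path(c,ths,o['position'],o['ee_rot'])
for x in r: print([float(v) for v in x])
print(len(r),p,o['position'])
E
```

```text
[0.0, 0.0, 0.0, -0.0, -0.23, 0.0, 0.0]
[0.0, 0.0, 0.0, -0.01, 0.26, 0.0, 0.0]
[0.0, 0.0, 0.0, -0.02, 0.31, 0.0, 0.0]
[0.0, 0.0, 0.0, -0.05, 0.26, 0.0, 0.0]
[0.0, 0.0, 0.0, -0.06, 0.27, 0.0, 0.0]
[0.0, 0.0, 0.0, -0.08, 0.26, 0.0, 0.0]
[0.0, 0.0, 0.0, -0.1, 0.26, 0.0, 0.0]
[0.0, 0.0, 0.0, -0.12, 0.25, 0.0, 0.0]
[0.0, 0.0, 0.0, -0.14, 0.24, 0.0, 0.0]
[0.0, 0.0, 0.0, -0.16, 0.24, 0.0, 0.0]
[0.0, 0.0, 0.0, -0.17, 0.23, 0.0, 0.0]
[0.0, 0.0, 0.0, -0.2, 0.21, 0.0, 0.0]
[0.0, 0.0, 0.0, -0.21, 0.2, 0.0, 0.0]
[0.0, 0.0, 0.0, -0.23, 0.19, 0.0, 0.0]
[0.0, 0.0, 0.0, -0.24, 0.17, 0.0, 0.0]
[0.0, 0.0, 0.0, -0.26, 0.15, 0.0, 0.0]
[0.0, 0.0, 0.0, -0.27, 0.13, 0.0, 0.0]
[0.0, 0.0, 0.0, -0.28, 0.11, 0.0, 0.0]
[0.0, 0.0, 0.0, -0.29, 0.09, 0.0, 0.0]
[0.0, 0.0, 0.0, -0.3, 0.07, 0.0, 0.0]
[0.0, 0.0, 0.0, -0.31, 0.04, 0.0, 0.0]
[0.0, 0.0, 0.0, -0.24, 0.03, 0.0, 0.0]
[0.0, 0.0, 0.0, -0.24, 0.01, 0.0, 0.0]
[0.0, 0.0, 0.0, -0.25, -0.0, 0.0, 0.0]
[0.0, 0.0, 0.0, -0.24, -0.02, 0.0, 0.0]
[0.0, 0.0, 0.0, -0.25, -0.04, 0.0, 0.0]
[0.0, 0.0, 0.0, -0.25, -0.05, 0.0, 0.0]
[0.0, 0.0, 0.0, -0.24, -0.07, 0.0, 0.0]
[0.0, 0.0, 0.0, -0.24, -0.09, 0.0, 0.0]
[0.0, 0.0, 0.0, -0.24, -0.1, 0.0, 0.0]
[0.0, 0.0, 0.0, -0.23, -0.12, 0.0, 0.0]
[0.0, 0.0, 0.0, -0.23, -0.14, 0.0, 0.0]
[0.0, 0.0, 0.0, -0.11, -0.07, 0.0, 0.0]
[0.0, 0.0, 0.0, -0.06, -0.04, 0.0, 0.0]
[0.0, 0.0, 0.0, -0.05, -0.04, 0.0, 0.0]
35 [ 0.51013576 -0.19286425] [ 0.66226153 -0.04686507  0.13551938]
```

>>> servo_tool(
  commands=[
    [0,0,0,0,-0.23,0.1,0],
    [0,0,0,0,0,0.75,0],
    [0,0,0,0,0,0.8,0],
    [0,0,0,-0.01,0.26,0,0],
    [0,0,0,-0.02,0.31,0,0],
    [0,0,0,-0.05,0.26,0,0],
    [0,0,0,-0.06,0.27,0,0],
    [0,0,0,-0.08,0.26,0,0],
    [0,0,0,-0.1,0.26,0,0],
    [0,0,0,-0.12,0.25,0,0],
  ],
)

```text
time: 5.2
position: [0.6658, -0.098, 0.086]
ee_rot: [[0.946, 0.323, -0.0], [0.323, -0.946, -0.0], [-0.0, -0.0, -1.0]]
contact_force: [-1.0, 1.8, -1.9]
opening: 0.0009
grip_force: 0.6
```

>>> servo_tool(
  commands=[
    [0,0,0,-0.14,0.24,0,0],
    [0,0,0,-0.16,0.24,0,0],
    [0,0,0,-0.17,0.23,0,0],
    [0,0,0,-0.2,0.21,0,0],
    [0,0,0,-0.21,0.2,0,0],
    [0,0,0,-0.23,0.19,0,0],
    [0,0,0,-0.24,0.17,0,0],
    [0,0,0,-0.26,0.15,0,0],
    [0,0,0,-0.27,0.13,0,0],
    [0,0,0,-0.28,0.11,0,0],
  ],
)

```text
time: 6.45
position: [0.6223, -0.1719, 0.0861]
ee_rot: [[0.946, 0.323, 0.0], [0.323, -0.946, -0.0], [0.0, 0.0, -1.0]]
contact_force: [-0.0, 0.9, 0.7]
opening: 0.0009
grip_force: 0.6
```

>>> servo_tool(
  commands=[
    [0,0,0,-0.29,0.09,0,0],
    [0,0,0,-0.3,0.07,0,0],
    [0,0,0,-0.31,0.04,0,0],
    [0,0,0,-0.24,0.03,0,0],
    [0,0,0,-0.24,0.01,0,0],
    [0,0,0,-0.25,0,0,0],
    [0,0,0,-0.24,-0.02,0,0],
    [0,0,0,-0.25,-0.04,0,0],
    [0,0,0,-0.2,-0.04,0,0],
    [0,0,0,-0.05,-0.01,0,0],
  ],
)

```text
time: 7.7
position: [0.5563, -0.1984, 0.0861]
ee_rot: [[0.947, 0.323, -0.0], [0.323, -0.947, -0.0], [-0.0, 0.0, -1.0]]
contact_force: [2.6, 0.7, -0.2]
opening: 0.0007
grip_force: 0.5
```

```bash
python3 - <<'E'
from h import *
o=get_obs();print(o['time'],o['position'])
crop('top',210,105,200,150,4,'pics/c3.png')
E
```

```text
7.7 [ 0.55629844 -0.19842659  0.08610424]
```

View pics/c3.png

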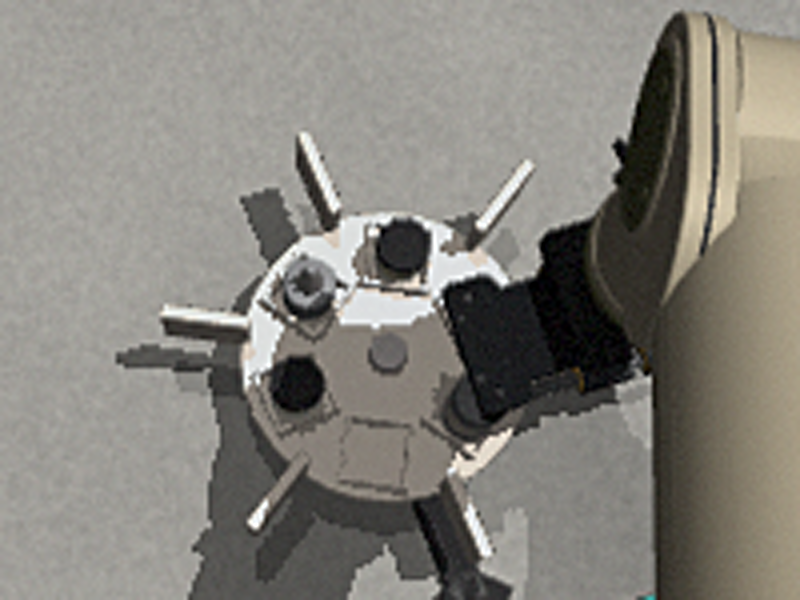

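```bash
cat >> plan.py <<'E'
from scipy.optimize import least_squares
def ang(pts,x0,y0,s,c,free=False):
    W=[p2w('top',(np.array(p,float)+.5)/s-.5+[x0,y0],.105)[:2] for p in pts]
    a=[np.degrees(np.arctan2(*(w-c)[::-1])) for w in W]
    m=np.array(a)%60
    return np.round(a,1),np.round([np.hypot(*(w-c)) for w in W],3),np.degrees(np.angle(np.exp(6j*np.radians(m)).mean()))/6
E
python3 - <<'E'
from plan import *
c=np.array([.548,-.080])
print(ang([(303,138),(530,165),(165,312),(253,527),(487,553)],210,105,4,c))
o=get_obs();R=o['ee_rot'];print(o['position'])
# push tab angle for given tip pose: invert
r,p=path(c,[-95,-96,-97,-98],o['position'],R)
print(r)
E
```

```text
(array([  24.8,  -35.9,   84.5,  144.7, -155.5]), array([0.137, 0.138, 0.137, 0.139, 0.137]), np.float64(24.519510038490797))
[ 0.55632528 -0.19841975  0.08609679]
[[0, 0, 0, 0.01, -0.01, 0, 0], [0, 0, 0, -0.06, -0.01, 0, 0], [0, 0, 0, -0.07, -0.02, 0, 0], [0, 0, 0, -0.06, -0.02, 0, 0]]
```

```bash
python3 - <<'E'
from plan import *
c=np.array([.548,-.080]);o=get_obs()
r,p=path(c,[-98.5,-102,-105.5,-109,-112.5,-116,-119.5,-122,-124,-125,-125.8,-126.4,-126.8],o['position'],o['ee_rot'])
for x in r: print([float(v) for v in x[3:5]])
print(p)
E
```

```text
[-0.21, -0.07]
[-0.21, -0.07]
[-0.21, -0.08]
[-0.21, -0.1]
[-0.2, -0.11]
[-0.19, -0.13]
[-0.2, -0.14]
[-0.13, -0.1]
[-0.1, -0.09]
[-0.05, -0.05]
[-0.04, -0.04]
[-0.03, -0.03]
[-0.02, -0.02]
[ 0.49524331 -0.1865959 ]
```

>>> servo_tool(
  commands=[
    [0,0,0,-0.21,-0.07,0,0],
    [0,0,0,-0.21,-0.07,0,0],
    [0,0,0,-0.21,-0.08,0,0],
    [0,0,0,-0.21,-0.1,0,0],
    [0,0,0,-0.2,-0.11,0,0],
    [0,0,0,-0.19,-0.13,0,0],
    [0,0,0,-0.2,-0.14,0,0],
    [0,0,0,-0.13,-0.1,0,0],
    [0,0,0,-0.1,-0.09,0,0],
    [0,0,0,-0.05,-0.05,0,0],
  ],
)

```text
time: 9.0
position: [0.499, -0.188, 0.0861]
ee_rot: [[0.946, 0.323, 0.0], [0.323, -0.946, -0.0], [0.0, 0.0, -1.0]]
contact_force: [1.0, 0.1, 0.9]
opening: 0.0006
grip_force: 0.5
```

>>> servo_tool(
  commands=[
    [0,0,0,-0.04,-0.04,0,0],
    [0,0,0,-0.03,-0.03,0,0],
    [0,0,0,-0.02,-0.02,0,0],
    [0,0,0,0,0,0,0],
    [0,0,0,0.3,0.45,0,0],
    [0,0,0,0.15,0.22,-0.5,0],
    [0,0,0,0,0,-0.9,0],
    [0,0,0,0,0,-0.9,0],
    [0,0,0,0,0.8,-0.5,0],
    [0,0,0,0,0.9,0,0],
  ],
)

```text
time: 10.25
position: [0.5324, -0.2499, 0.1729]
ee_rot: [[0.946, 0.324, 0.003], [0.324, -0.946, -0.002], [0.002, 0.002, -1.0]]
contact_force: [-1.1, -0.2, 0.4]
opening: 0.0006
grip_force: 0.0
```

>>> servo_tool(
  commands=[
    [0,0,0,0,0.9,0,0],
    [0,0,0,0,0.9,0,0],
    [0,0,0,0,0.9,0,0],
    [0,0,0,0,0.9,0,0],
    [0,0,0,0,0.9,0,0],
    [0,0,0,0,0.9,0,0],
    [0,0,0,0,0.7,0,0],
    [0,0,0,0,0,0,0],
    [0,0,0,0,0,0,0],
    [0,0,0,0,0,0,0],
  ],
)

```text
time: 11.5
position: [0.5907, -0.4214, 0.1706]
ee_rot: [[0.946, 0.324, 0.0], [0.324, -0.946, 0.0], [0.0, -0.0, -1.0]]
contact_force: [-0.2, 0.4, -0.1]
opening: 0.0006
grip_force: 0.0
```

```bash
python3 - <<'E'
from h import *
o=get_obs();print(o['time'],o['position'])
s=[snapshot('top') for _ in range(4)]
crop('top',232,125,160,150,5,'pics/c4.png',np.mean(s,0).astype(np.uint8)[:,:,:])
E
python3 -c "
import cv2;i=cv2.imread('pics/c4.png')[160:];cv2.imwrite('pics/c4.png',i[:590]);print(i.shape)"
```

```text
11.5 [ 0.59065591 -0.42140502  0.17063501]
(590, 800, 3)
```

View pics/c4.png

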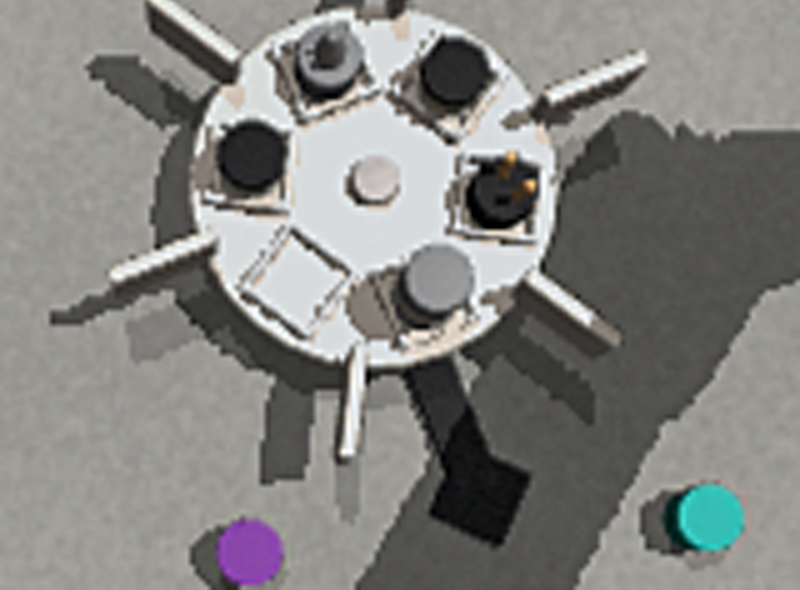

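```bash
python3 - <<'E'
from plan import *
c=np.array([.548,-.080])
print(ang([(152,3),(643,58),(616,342),(347,452),(114,275)],232,157,5,c))
f=lambda p,z:p2w('top',(np.array(p,float)+.5)/5-.5+[232,157],z)[:2]
print('hub',f((374,180),.062), 'glue',[*(w:=f((438,276),.126)-c),np.degrees(np.arctan2(w[1],w[0])),np.hypot(*w)])
for n,p in dict(tip=(500,547),L=(431,509),R=(530,472),mid=(480,491),s0=(429,367),s1=(467,467)).items():
    w=f(p,.01)-c; print(n,np.round(w,4),np.degrees(np.arctan2(w[1],w[0])),np.hypot(*w))
# overlay of predicted arrow features for -155..-159
for a in (-155,-157,-159):
    u=np.array([np.cos(np.radians(a)),np.sin(np.radians(a))])
    print(a,(w2p('top',[[*(c+u*.19),.01],[*(c+u*.1),.01]])-[232,157]+.5)*5-.5)
E
```

```text
(array([  55.7,  -65.3, -125.9,  174.1,  114.1]), array([0.136, 0.137, 0.138, 0.137, 0.138]), np.float64(-5.449757302005813))
hub [ 0.54997487 -0.07957269] glue [np.float64(-0.0551663481408291), np.float64(-0.024940618575077303), np.float64(-155.67234958245808), np.float64(0.06054222016165785)]
tip [-0.1762 -0.0715] -157.92068059283628 0.1901358440962826
L [-0.158 -0.036] -167.1746281088917 0.16205423148222906
R [-0.1377 -0.0866] -147.83019149487575 0.16262289285378703
mid [-0.1481 -0.061 ] -157.62335739581087 0.1601757954548149
s0 [-0.0852 -0.0339] -158.27350001512153 0.09168265320459339
s1 [-0.1361 -0.0542] -158.29047582993672 0.1464633603451512
-155 [[517.32458675 539.60808068]
 [444.93233544 378.01814111]]
-157 [[505.43738568 544.59405353]
 [438.73680008 380.56796587]]
-159 [[493.3650928  549.15724887]
 [432.44904761 382.899762  ]]
```

```bash
python3 - <<'E'
from plan import *
c=np.array([.548,-.080]);o=get_obs();R=o['ee_rot']
a=np.radians(-126.);n=np.array([-np.sin(a),np.cos(a)])
_,q=path(c,[-126],o['position'],R)
w=q+.022*n
print('over', R[:2,:2].T@(w-o['position'][:2])/.03, 'down',(o['position'][2]-.086)/.03)
r,p=path(c,[-119,-123,-125.5,-126.5,-127,-127.5,-128,-128.4,-128.8],w,R)
for x in r: print([float(v) for v in x[3:5]])
print(p)
E
```

```text
over [-0.00793942 -7.81029741] down 2.811706702179442
[-0.06, -0.29]
[-0.21, -0.17]
[-0.12, -0.12]
[-0.05, -0.05]
[-0.03, -0.02]
[-0.02, -0.02]
[-0.03, -0.03]
[-0.01, -0.02]
[-0.02, -0.02]
[ 0.49173588 -0.1847713 ]
```

>>> servo_tool(
  commands=[
    [0,0,0,0,-0.5,0,0],
    [0,0,0,0,-0.9,0,0],
    [0,0,0,0,-0.9,0,0],
    [0,0,0,0,-0.9,0,0],
    [0,0,0,0,-0.9,0,0],
    [0,0,0,0,-0.9,0,0],
    [0,0,0,0,-0.9,0,0],
    [0,0,0,0,-0.9,0,0],
    [0,0,0,0,-0.7,0,0],
    [0,0,0,0,-0.31,0,0],
  ],
)

```text
time: 12.95
position: [0.5147, -0.1997, 0.1703]
ee_rot: [[0.946, 0.324, 0.0], [0.324, -0.946, -0.0], [0.0, 0.0, -1.0]]
contact_force: [1.0, -0.5, 0.7]
opening: 0.0005
grip_force: 0.0
```

>>> servo_tool(
  commands=[
    [0,0,0,0,0,0.7,0],
    [0,0,0,0,0,0.8,0],
    [0,0,0,0,0,0.8,0],
    [0,0,0,0,0,0.5,0],
    [0,0,0,0,0,0,0],
    [0,0,0,-0.06,-0.29,0,0],
    [0,0,0,-0.21,-0.17,0,0],
    [0,0,0,-0.12,-0.12,0,0],
    [0,0,0,-0.05,-0.05,0,0],
    [0,0,0,-0.03,-0.02,0,0],
  ],
)

```text
time: 14.2
position: [0.4951, -0.1869, 0.0862]
ee_rot: [[0.946, 0.323, 0.0], [0.323, -0.946, -0.0], [0.0, 0.0, -1.0]]
contact_force: [1.4, 0.5, -0.5]
opening: 0.0005
grip_force: 0.3
```

>>> servo_tool(
  commands=[
    [0,0,0,-0.02,-0.02,0,0],
    [0,0,0,-0.03,-0.03,0,0],
    [0,0,0,-0.01,-0.02,0,0],
    [0,0,0,-0.02,-0.02,0,0],
    [0,0,0,0,0,0,0],
    [0,0,0,0,0,0,0],
    [0,0,0,0,0,0,0],
    [0,0,0,0,0,0,0],
    [0,0,0,0,0,0,0],
    [0,0,0,0,0,0,0],
  ],
)

```text
time: 15.45
position: [0.492, -0.1851, 0.086]
ee_rot: [[0.946, 0.323, -0.0], [0.323, -0.946, -0.0], [-0.0, -0.0, -1.0]]
contact_force: [1.2, -0.2, -0.2]
opening: 0.0003
grip_force: 0.2
```

```bash
python3 - <<'E'
from h import *
o=get_obs();print(o['time'],o['position'],o['contact_force'])
crop('top',232,125,160,118,5,'pics/c5.png')
E
```

```text
15.45 [ 0.49198431 -0.18505505  0.08602748] [ 1.16178727 -0.24338811 -0.17803935]
```

View pics/c5.png

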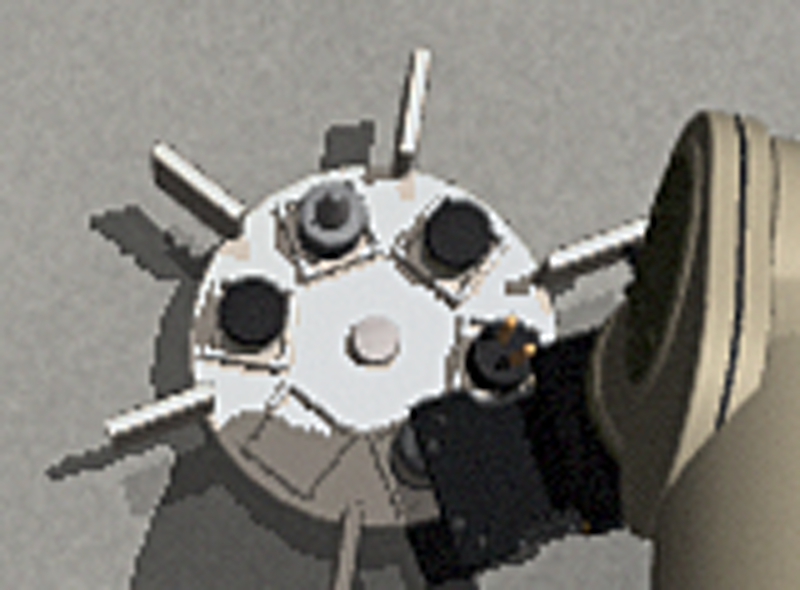

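```bash
python3 - <<'E'
from plan import *
c=np.array([.548,-.080])
print(ang([(157,149),(421,54),(111,431)],232,125,5,c))
E
```

```text
(array([ 52.8,  -6.9, 113.2]), array([0.139, 0.137, 0.138]), np.float64(-6.989200211777608))
```

>>> servo_tool(
  commands=[
    [0,0,0,-0.03,-0.02,0,0],
    [0,0,0,0,0,0,0],
    [0,0,0,0,0,0,0],
    [0,0,0,0.15,0.22,0,0],
    [0,0,0,0.3,0.45,0,0],
    [0,0,0,0,0,-0.5,0],
    [0,0,0,0,0,-0.9,0],
    [0,0,0,0,0,-0.9,0],
    [0,0,0,0,0.6,-0.5,0],
    [0,0,0,0,0.9,0,0],
  ],
)

```text
time: 16.75
position: [0.5258, -0.2419, 0.1729]
ee_rot: [[0.946, 0.324, 0.003], [0.324, -0.946, -0.001], [0.002, 0.002, -1.0]]
contact_force: [-0.2, -0.7, 0.3]
opening: 0.0003
grip_force: 0.0
```

>>> servo_tool(
  commands=[
    [0,0,0,0,0.9,0,0],
    [0,0,0,0,0.9,0,0],
    [0,0,0,0,0.9,0,0],
    [0,0,0,0,0.9,0,0],
    [0,0,0,0,0.9,0,0],
    [0,0,0,0,0.9,0,0],
    [0,0,0,0,0.9,0,0],
    [0,0,0,0,0.5,0,0],
    [0,0,0,0,0,0,0],
    [0,0,0,0,0,0,0],
  ],
)

```text
time: 18.0
position: [0.5908, -0.4341, 0.1706]
ee_rot: [[0.946, 0.324, 0.0], [0.324, -0.946, 0.0], [0.001, -0.0, -1.0]]
contact_force: [-0.2, -0.1, 0.6]
opening: 0.0006
grip_force: 0.0
```

```bash
python3 - <<'E'
from h import *
o=get_obs();print(o['time'],o['position'],o['contact_force'])
crop('top',232,155,160,118,5,'pics/c6.png')
E
```

```text
18.0 [ 0.59076816 -0.43410177  0.17060122] [-0.23625242 -0.07673842  0.59265746]
```

View pics/c6.png

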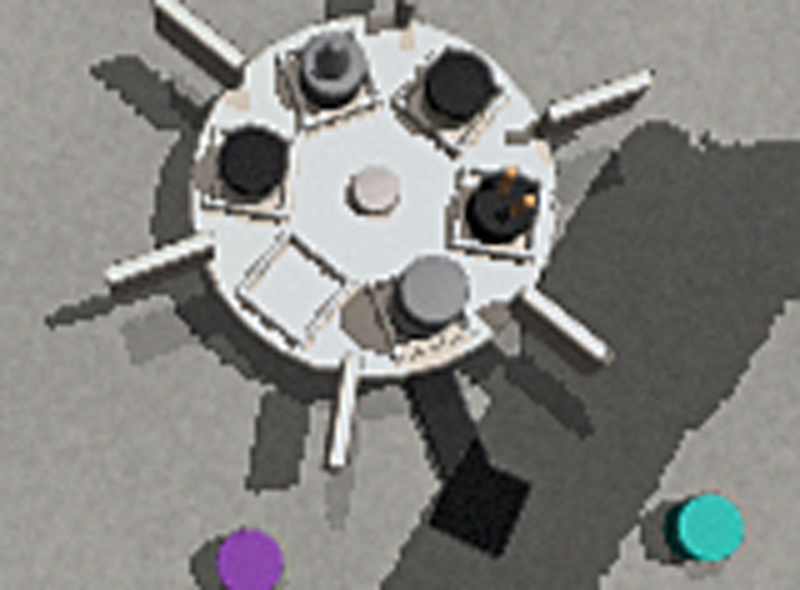

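```bash
python3 - <<'E'
from plan import *
c=np.array([.548,-.080])
print(ang([(157,3),(648,77),(607,357),(337,462),(109,274)],232,155,5,c))
f=lambda p,z:p2w('top',(np.array(p,float)+.5)/5-.5+[232,155],z)[:2]
for n,p,z in (('glue',(432,287),.126),('tip',(500,557),.01),('L',(431,519),.01),('R',(530,484),.01)):
    w=f(p,z)-c;print(n,np.degrees(np.arctan2(w[1],w[0])),np.hypot(*w))
E
```

```text
(array([  53.4,  -67.4, -127.8,  172.2,  111.7]), array([0.137, 0.138, 0.136, 0.138, 0.138]), np.float64(-7.562954314019298))
glue -158.30081055867814 0.059970294413669564
tip -157.92068059283628 0.1901358440962826
L -167.1746281088917 0.16205423148222906
R -148.01909416844927 0.16349158492105195
```

Glue pocket sits at −157.6° and the arrow at −157.6 to −157.9°, so they line up. The arm is clear and everything is standing.

```bash
python3 -c "
from station import *
print(sign_off())"
```

```text
the job is handed in; nothing more can be done
None
```

The glue stick now stands at the front, in line with the stand's arrow to within about half a degree by the top camera; everything in the carousel is still upright, the arm is clear, and the job was handed in at about 18 s.

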